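# Put the mixed-up thread packages back in their own stock trays

## Task

The three thread packages have been put away in each other's trays. Put the tall cone into the square tray, the flanged spool into the round tray and the short plain package into the oblong tray, each standing upright in the middle of its tray and let go; the empty cork mat is free for parking one on the way. Never let a package fall over, and leave the tape roll, the snips and the cardboard tube where they are.

Things in the scene. Friction and masses are not known exactly. Their poses are not given: they have to be found in the camera images.
- cone: tall cone of cream thread, 145 mm high: a grey base disc 70 mm across and 8 mm thick, above it the winding, 66 mm across at 8 mm height narrowing to 44 mm at 115 mm, then a grey core collar, a straight cylinder 32 mm across, from 115 to 145 mm height, good to grip. About 0.25 kg. Origin at the centre of its underside, z up along its axis. At the start it stands upright in one of the trays, roughly in its middle
- spool: flanged spool of cream thread, 82 mm high: grey round flanges 56 mm across, the bottom one 8 mm thick, the top one 12 mm thick (from 70 to 82 mm height; its rim is the place to grip), between them a straight winding 40 mm across. About 0.2 kg. Origin at the centre of its underside, z up along its axis. At the start it stands upright in one of the trays, roughly in its middle
- cheese: short plain package of cream thread without flanges: a straight cylinder 58 mm across and 52 mm high, with a cardboard core 32 mm across standing 5 mm out of the top (57 mm in all). About 0.18 kg. Origin at the centre of its underside, z up along its axis. At the start it stands upright in one of the trays, roughly in its middle
- square_tray: square cardboard tray, fixed to the table, 106 x 106 mm outside, walls 4 mm thick and 14 mm high, floor 4 mm thick, a flat grey disc 80 mm across on the floor marks the middle. Origin at the centre of its underside, z up, x and y along its sides. It belongs to the cone
- round_tray: round aluminium tray, fixed to the table, 110 mm across outside, wall 3 mm thick and 14 mm high, floor 4 mm thick, a flat grey disc 80 mm across on the floor marks the middle. Origin at the centre of its underside, z up. It belongs to the spool
- oblong_tray: oblong plywood tray, fixed to the table, 100 mm along its x by 145 mm along its y outside, walls 4 mm thick and 14 mm high, floor 4 mm thick, a flat grey disc 80 mm across on the floor marks the middle. Origin at the centre of its underside, z up. It belongs to the short plain package
- mat: flat round cork mat, fixed to the table, 110 mm across, 4 mm thick, empty at the start: the free spot. Origin at the centre of its underside
- tape: roll of white tape lying flat, 90 mm across, hole 76 mm across, 24 mm high, loose; a bystander. Origin at the centre of its underside
- snips: small thread snips, black handles and steel blades, about 110 mm long and 8 mm high, lying flat and loose; a bystander. Origin at its pivot's foot, x towards the blade tips
- tube: empty cardboard tube, 28 mm across, 70 mm high, standing upright and loose near the robot; a bystander. Origin at the centre of its underside
Things that resemble listed ones, but are neither listed nor needed, are in the scene too. What is shaped like the cone but yellow is not meant.

How it is judged:
At the end, for the whole second after the job is handed in: the cone stands in the square tray, the spool in the round tray and the short package in the oblong tray, each upright (within 0.1 rad), down on the tray's floor, at rest, its axis within 15 mm of the tray's middle (horizontal distance between cone and square_tray below 0.015 m and z of cone in the frame of square_tray below 0.01 m and angle between each of cone, spool, cheese's own z axis and vertical below 0.1 rad and linear speed of each of cone, spool, cheese below 0.02 m/s and horizontal distance between spool and round_tray below 0.015 m and z of spool in the frame of round_tray below 0.01 m and horizontal distance between cheese and oblong_tray below 0.015 m and z of cheese in the frame of oblong_tray below 0.01 m); the robot touches nothing.
It fails at once if a thread package falls over (angle between any of cone, spool, cheese's own z axis and vertical above 0.7 rad).
It fails at once if the tape roll, the snips or the cardboard tube is moved more than 20 mm (distance of any of tape, snips, tube from where it was at the start of the episode above 0.02 m).
It also fails if it takes over 93 s, if anything falls off the work surface, if the arm or the gripper's body presses on something with over 40 N, if the wrist force passes 120 N, or if a joint passes its speed limit or range.

## Robot

A 7-joint arm with a two-finger parallel gripper is mounted at the origin on the work surface. World frame = base frame: x ahead of the robot, y to its left, z up, the work surface at z = 0. Lengths are in m, angles in rad, forces in N, time in s.
With the tool pointing down it reaches from about 0.425 to 0.825 m from the base axis. Payload 3.6 kg.
Tool frame: the origin (TCP) lies where the fingers leave the gripper's body, on its centre line; the fingertips stand 73 mm ahead of it and the grasp point (between the pads) lies 54 mm ahead of it; x points along the fingers, y is the direction in which the jaws open and shut, and the axes are right-handed (so a half turn about x gives the same grasp; the last joint's range is limited). The gripper opens to 85 mm and grips with 20 to 120 N. Pads are 22 mm wide; open, the fingers measure 114 mm over their backs; the gripper's body (76 mm by 85 mm) begins 54 mm behind the grasp point. The pads swing forward as they close: fully open they stand 13 mm farther back than shut.
Start: joints at [1.238, 0.615, -0.013, 1.423, 0.008, 1.103, -0.04], TCP at [0.196, -0.62, 0.304] pointing down, gripper open.
Joint ranges: [-3.12, 3.12], [-0.3, 2.06], [-1.34, 1.32], [0.26, 2.42], [-1.36, 4.5], [0.01, 1.98], [-2.84, 2.84]. Speed limits (rad/s): [2.79, 2.79, 3.14, 3.14, 3.14, 3.14, 3.14].

## Interface

Orientations are given as a unit quaternion [x, y, z, w].
In Python, from station import arm, snapshot, camera_info, ticket gives the robot as it stands. Calls block until the motion is done:
- arm.movep(position, orientation): joint-space move of the TCP to a pose.
- arm.line_to(position, velocity=0.15, ori=None): straight line of the TCP; ori=None keeps the orientation; velocity is the mean speed in m/s.
- arm.move_j(angles): joint-space move.
- arm.move_gripper(opening, effort=None): opening from 0.0 (shut) to 1.0 (fully open); effort is the grip in N (None keeps the last); returns when the fingers have stopped.
- arm.pause(seconds).
- arm.ik(position, orientation): joint angles nearest the present ones, or None.
- snapshot(name): name is "side" or "top"; returns the picture (420x560x3 uint8, blue, green, red); there is no depth.
- camera_info(name): a dict with "fx", "fy", "cx", "cy" (pixels), "R" (3x3) and "t" (3): a world point X has camera coordinates R X + t. Camera axes: x right, y down, z forward; pixel columns grow to the right and rows downward; lengths in m; the calibration is good to about 2 mm. A picture is of the moment at which its call begins. camera_info takes no time and is no camera call.
A pose or a line that the arm cannot do raises arm.MotionError and nothing moves.
- ticket.finish_job(): hands the job in, once; it reports no verdict.
Readings, each from a call of its own:
- arm.read_time(): time.
- arm.read_joint_positions(): joint angles.
- arm.read_dq(): joint speeds.
- arm.read_effort(): joint torques, N m.
- arm.read_tool_pos(): TCP position.
- arm.read_eef_rot(): TCP orientation.
- arm.read_ft_force(): force on the tool from outside, world axes, zero at the start.
- arm.read_wrist_torque(): the same for the moment, N m.
- arm.read_opening(): opening from 0.0 (shut) to 1.0 (fully open).
Only numpy, scipy, OpenCV 4.12 (cv2) and the standard library are available. Lean on these libraries where they do the work, as an engineer would, in place of code of your own. Each camera call takes 0.05 s, during which the arm holds its last target.

## Working session

There is one attempt and no reset: what is moved stays moved. The work goes in short steps, each a Python script; the robot and the scene stay as the last script left them, time stands still between calls to the robot, and variables do not carry over. Pictures are saved under pics/ and viewed, and the job is handed in when it is done.

```bash
ls; mkdir -p pics; python3 - <<'E'
from station import arm,snapshot,camera_info
import cv2
for n in("side","top"):
    cv2.imwrite(f"pics/{n}0.png",snapshot(n)); print(n,camera_info(n))
print(arm.read_time(),arm.read_tool_pos(),arm.read_eef_rot(),arm.read_opening())
E
```

```text
pics
side {'fx': 393.7955711122064, 'fy': 393.7955711122064, 'cx': 273.83981428233454, 'cy': 202.24474570133683, 'R': array([[ 0.98736297, -0.15820985, -0.00916532],
       [-0.0984411 , -0.56697744, -0.81783001],
       [ 0.12419223,  0.80839732, -0.57538689]]), 't': array([-0.48456008,  0.0943548 ,  0.80391511])}
top {'fx': 418.79900567385295, 'fy': 418.79900567385295, 'cx': 281.6932883982578, 'cy': 210.97753980538732, 'R': array([[ 0.0239805 , -0.99971035,  0.00203936],
       [-0.97692599, -0.02386692, -0.21224037],
       [ 0.21222757,  0.00309733, -0.97721536]]), 't': array([0.00685978, 0.48246424, 1.12977879])}
0.1 [ 0.19616246 -0.6191436   0.30281866] [-0.69865824 -0.10889724  0.69894106 -0.10723547] 1.0016690791330178
```

View pics/side0.png

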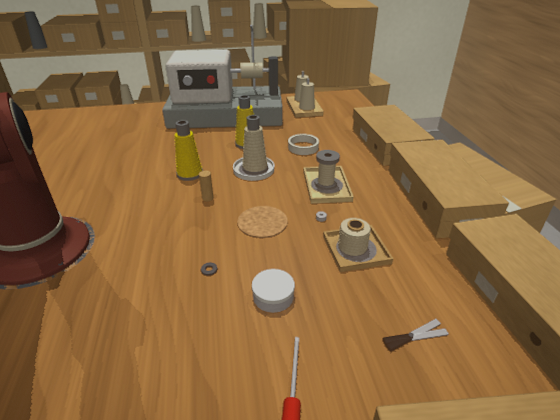

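View pics/top0.png

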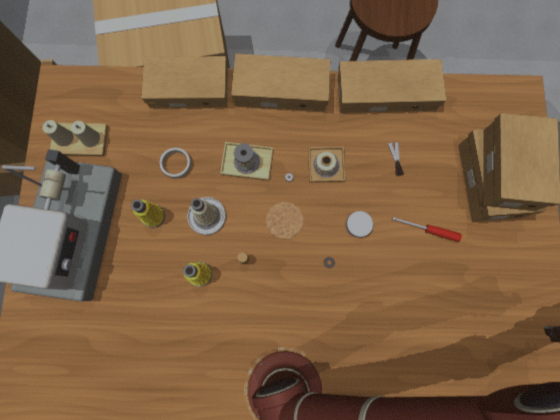

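```bash
python3 - <<'E'
import cv2,numpy as np
t=cv2.imread("pics/top0.png");s=cv2.imread("pics/side0.png")
cv2.imwrite("pics/topc.png",cv2.resize(t[130:290,150:360],None,fx=3.6,fy=3.6,interpolation=cv2.INTER_CUBIC))
cv2.imwrite("pics/sidec.png",cv2.resize(s[85:285,160:400],None,fx=3,fy=3,interpolation=cv2.INTER_CUBIC))
E
```

```text
(no output)
```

View pics/topc.png

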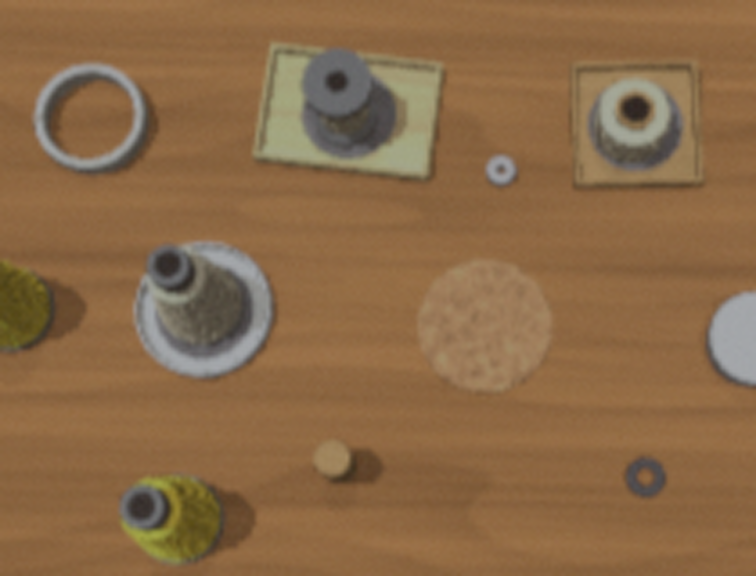

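View pics/sidec.png

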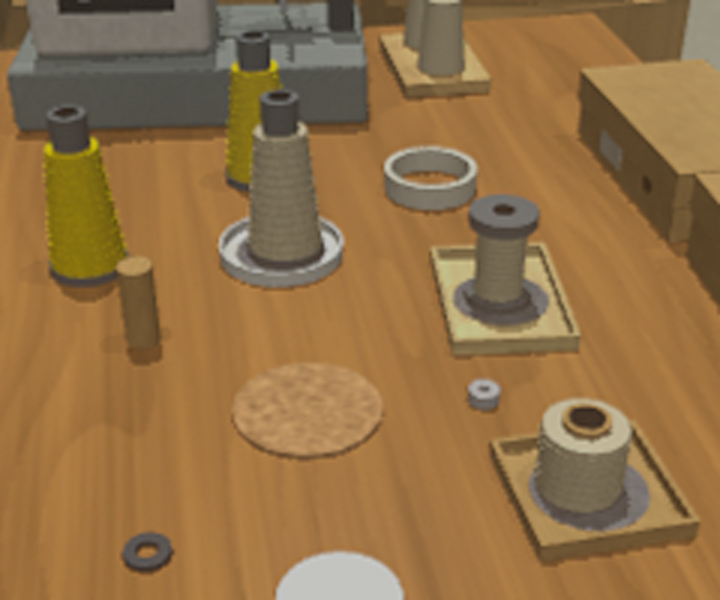

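```bash
cat > h.py <<'E'
from station import arm,snapshot,camera_info
import cv2,numpy as np
from scipy.spatial.transform import Rotation as Rn
def ray(n,u,v,z):
    c=camera_info(n);R=c["R"];d=R.T@np.array([(u-c["cx"])/c["fx"],(v-c["cy"])/c["fy"],1]);o=-R.T@c["t"]
    return (o+d*(z-o[2])/d[2])[:2]
def proj(n,X):
    c=camera_info(n);p=c["R"]@np.array(X)+c["t"];return np.array([c["fx"]*p[0]/p[2]+c["cx"],c["fy"]*p[1]/p[2]+c["cy"]])
E
python3 - <<'E'
from h import *
np.set_printoptions(precision=4,suppress=True)
T=lambda x,y:((x+.5)/3.6-.5+150,(y+.5)/3.6-.5+130)
S=lambda x,y:((x+.5)/3-.5+160,(y+.5)/3-.5+85)
def top(L,z): return np.array([ray("top",*T(*p),z) for p in L])
def side(L,z): return np.array([ray("side",*S(*p),z) for p in L])
def show(n,P):
    print(n,"ctr",P.mean(0),"edges",np.linalg.norm(P-np.roll(P,-1,0),axis=1), "ang",np.degrees(np.arctan2(*(P[1]-P[0])[::-1])))
show("sqT",top([(574,62),(697,62),(703,184),(575,187)],.014))
show("sqS",side([(493,440),(637,418),(694,518),(545,549)],.014))
show("obT",top([(270,44),(443,64),(430,180),(254,157)],.014))
show("obS",side([(431,248),(542,244),(577,338),(455,344)],.014))
for n,p,q,z in (("spool",(338,83),(504,213),.086),("cone",(170,265),(279,97),.149),("cheese",(636,108),(587,418),.061),("tube",(333,459),(136,265),.07)):
    print(n,top([p],z),side([q],z))
# ellipse fits by mask
hs={n:cv2.imread(f"pics/{n}0.png") for n in("top","side")}
def ring(n,box,lo,hi,z):
    x0,y0,x1,y1=box;h=cv2.cvtColor(hs[n][y0:y1,x0:x1],cv2.COLOR_BGR2HSV);m=cv2.inRange(h,np.array(lo),np.array(hi))
    m=cv2.morphologyEx(m,cv2.MORPH_CLOSE,np.ones((3,3)))
    c=max(cv2.findContours(m,0,1)[0],key=cv2.contourArea)
    P=np.array([ray(n,u+x0,v+y0,z) for u,v in c[:,0]]).astype(np.float32)
    H=cv2.convexHull(P); (cx,cy),ax,_=cv2.fitEllipse(H); print(n,box,"ctr",cx,cy,"dia",ax, "bbox",P.min(0),P.max(0))
ring("top",(186,196,228,236),(0,0,110),(179,50,255),.014)
ring("side",(231,155,277,182),(0,0,110),(179,50,255),.014)
ring("top",(155,146,195,180),(0,0,110),(179,50,255),.024)
ring("side",(286,133,322,156),(0,0,110),(179,50,255),.024)
for p in((264,201),(240,200)): print(cv2.cvtColor(hs["top"][p[1]:p[1]+1,p[0]:p[0]+1],cv2.COLOR_BGR2HSV))
print(cv2.cvtColor(hs["top"][220:221,262:310:4],cv2.COLOR_BGR2HSV))
print("mat",top([(418,325),(485,325),(552,325),(485,261),(485,390)],.004),side([(308,408)],.004))
print("snips",top([(0,0)],0)[0]*0+ray("top",397,165,0))
print("yellow tops",ray("top",138,203,.145),ray("top",190,271,.145))
E
```

```text
sqT ctr [ 0.6376 -0.1122] edges [0.103  0.1062 0.1054 0.1088] ang -88.58112954168367
sqS ctr [ 0.6406 -0.112 ] edges [0.107  0.104  0.1022 0.1084] ang 3.503839185205474
obT ctr [0.6426 0.1272] edges [0.1463 0.1015 0.1467 0.0995] ang -95.55301363454714
obS ctr [0.6433 0.1252] edges [0.0981 0.1465 0.0957 0.1482] ang -5.9209080501028115
spool [[0.6404 0.1302]] [[0.6414 0.1263]]
cone [[0.4762 0.2386]] [[0.4776 0.2393]]
cheese [[ 0.6343 -0.1061]] [[ 0.6341 -0.1059]]
tube [[0.3475 0.1226]] [[0.3506 0.1234]]
top (186, 196, 228, 236) ctr 0.47355011105537415 0.2401614636182785 dia (0.10938477516174316, 0.1175248995423317) bbox [0.4141 0.1828] [0.5301 0.2964]
side (231, 155, 277, 182) ctr 0.4729714095592499 0.22929705679416656 dia (0.1098148450255394, 0.12919095158576965) bbox [0.4189 0.1655] [0.528  0.2829]
top (155, 146, 195, 180) ctr 0.6292850971221924 0.34052586555480957 dia (0.08824633806943893, 0.0896313339471817) bbox [0.5853 0.2963] [0.6731 0.3837]
side (286, 133, 322, 156) ctr 0.6310443878173828 0.31215086579322815 dia (0.0949787050485611, 0.15379460155963898) bbox [0.5851 0.2434] [0.6747 0.3888]
[[[ 15 135 149]]]
[[[ 15 138 146]]]
[[[ 15 140 148]
  [ 15 111 158]
  [ 15 107 158]
  [ 15 111 156]
  [ 15 113 153]
  [ 14 111 154]
  [ 16 103 159]
  [ 15 110 158]
  [ 16 112 155]
  [ 15 111 152]
  [ 15 111 158]
  [ 15 137 143]]]
mat [[ 0.4647  0.0647]
 [ 0.466   0.0102]
 [ 0.4673 -0.0442]
 [ 0.5194  0.0115]
 [ 0.4127  0.009 ]] [[0.4665 0.0082]]
snips [ 0.644  -0.3262]
yellow tops [0.474  0.3926] [0.3019 0.245 ]
```

The cone is the cream one in the round tray (top ≈205,210). The two yellow ones (150,213 and 197,273) and the pair on the far board (60–85,132) are not meant. In the enlarged crop it is cream with a grey collar and stands in the tray. The spool is at top (244,153) in the oblong tray, the cheese at (326,160) in the square tray and the mat at (285,220). The tape is the open ring at (175,163); the white disc at (360,224) has no hole.

Tray sizes and cross-view positions agree to within about 3 mm. The side fit of the round tray is contaminated, so I'll refine that tray and check IK.

```bash
cat >> h.py <<'E'
def ori(a):
    y=np.array([np.cos(a),np.sin(a),0]);x=np.array([0,0,-1.]);return Rn.from_matrix(np.c_[x,y,np.cross(x,y)]).as_quat()
E
python3 - <<'E'
from h import *
np.set_printoptions(precision=3,suppress=True)
T=lambda x,y:((x+.5)/3.6-.5+150,(y+.5)/3.6-.5+130)
S=lambda x,y:((x+.5)/3-.5+160,(y+.5)/3-.5+85)
# round tray extremes
for p in((135,310),(273,310),(204,241),(204,372)): print("T",ray("top",*T(*p),.014))
for p in((219,247),(344,247),(282,273)): print("S",ray("side",*S(*p),.014))
P={"cheese":(.634,-.106),"mat":(.466,.010),"cone":(.477,.239),"sq":(.639,-.112),"spool":(.641,.128),"rd":(.474,.239),"ob":(.643,.126)}
cur=arm.read_joint_positions(); print("start y-dir",Rn.from_quat(arm.read_eef_rot()).as_matrix()[:,1])
for a in np.radians([-90,-45,0,45,90,135,180]):
    o=ori(a);out=[]
    for k,v in P.items():
        for z in(.095,.33):
            q=arm.ik(np.array([*v,z]),o); out.append(None if q is None else round(float(q[6]),2))
    print(np.degrees(a),out)
E
```

```text
T [0.469 0.293]
T [0.472 0.182]
T [0.528 0.241]
T [0.42  0.234]
S [0.419 0.238]
S [0.527 0.219]
S [0.468 0.184]
start y-dir [ 0.302 -0.953 -0.002]
-90.0 [-1.41, -1.48, -1.53, -1.76, -1.98, -2.41, -1.41, -1.47, -1.76, -1.95, -1.98, -2.42, -1.76, -1.95]
-45.0 [-0.82, -0.81, -0.98, -1.03, -1.48, -1.68, -0.81, -0.8, -1.14, -1.24, -1.48, -1.69, -1.14, -1.23]
0.0 [-0.2, -0.11, -0.4, -0.31, -0.91, -1.14, -0.19, -0.1, -0.52, -0.51, -0.9, -1.15, -0.52, -0.51]
45.0 [0.43, 0.58, 0.17, 0.38, -0.26, -0.38, 0.45, 0.59, 0.11, 0.19, -0.24, -0.38, 0.11, 0.2]
90.0 [1.09, 1.3, 0.75, 1.04, 0.49, 0.39, 1.11, 1.31, 0.75, 0.9, 0.52, 0.39, 0.75, 0.91]
135.0 [1.62, 1.89, 1.16, 1.71, 0.78, 1.23, 1.64, 1.91, 1.28, 1.54, 0.77, 1.23, 1.29, 1.54]
180.0 [-2.57, -2.82, -2.6, 2.49, 1.57, 2.02, -2.57, -2.8, 2.07, 2.32, 1.56, 2.02, 2.07, 2.33]
```

```bash
cat >> h.py <<'E'
O=ori(0)
def pick(p,z,zt,eff=50):
    arm.line_to([*p,zt],.3); arm.line_to([*p,z],.12)
    arm.move_gripper(0.0,eff); print("grip",arm.read_opening(),"tool",arm.read_tool_pos())
    arm.line_to([*p,z+.03],.08); print("held",arm.read_opening(),arm.read_ft_force())
def place(p,z,zt):
    x=arm.read_tool_pos(); arm.line_to([x[0],x[1],zt],.2); arm.line_to([*p,zt],.25); arm.line_to([*p,z+.02],.15); arm.line_to([*p,z+.0015],.04)
    arm.pause(.3); print("before rel",arm.read_ft_force(),arm.read_tool_pos()); arm.move_gripper(1.0); arm.line_to([*p,z+.12],.2); print("t",arm.read_time())
def pics(k):
    for n in("top","side"): cv2.imwrite(f"pics/{n}{k}.png",snapshot(n))
E
python3 - <<'E'
from h import *
arm.movep([.634,-.106,.25],O)
print(arm.read_tool_pos(),arm.read_time())
pick((.634,-.106),.094,.2)
pics(1)
E
```

```text
[ 0.63379977 -0.10794725  0.24998567] 2.5083
grip 0.6642908368792588 tool [ 0.63458202 -0.10604408  0.0951217 ]
held 0.6675439124904252 [ 0.44909359 -0.20015224 -1.99297139]
```

View pics/side1.png

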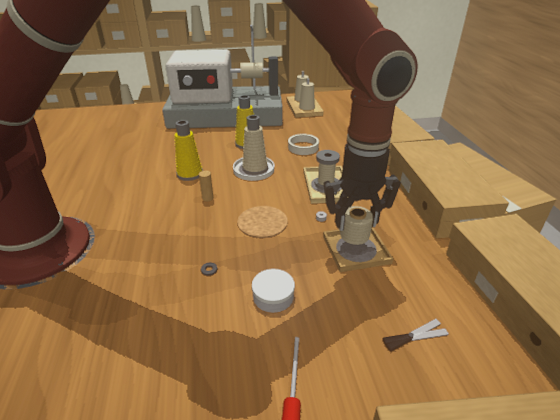

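The cheese is lifted upright (358,225) and the wrist reads 2 N, about its weight. Next it goes on the mat.

```bash
python3 - <<'E'
from h import *
place((.466,.010),.094,.16)
x=arm.read_tool_pos(); arm.line_to([.52,.12,.3],.3)
pics(2)
t=cv2.imread("pics/top2.png")
cv2.imwrite("pics/top2c.png",cv2.resize(t[130:290,150:360],None,fx=3.6,fy=3.6,interpolation=cv2.INTER_CUBIC))
E
```

```text
before rel [ 0.26087294 -0.29723655 -1.93976822] [0.46601624 0.00997886 0.0955284 ]
t 8.6667
```

View pics/top2c.png

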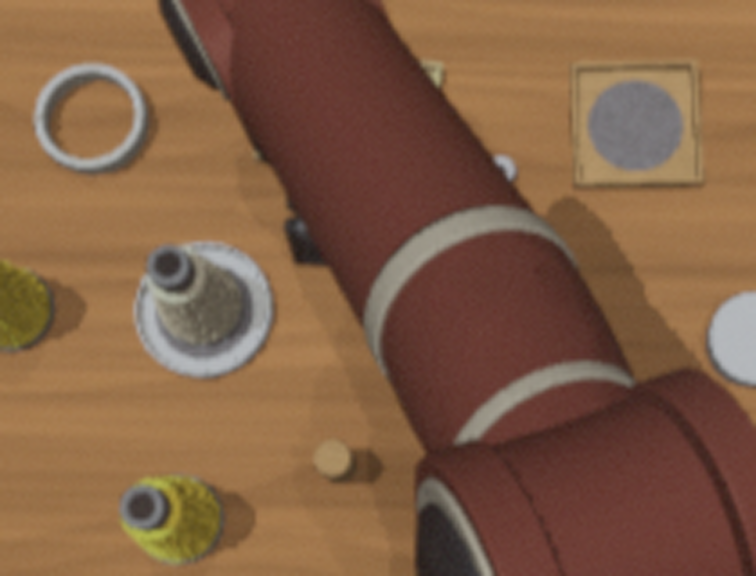

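View pics/side2.png

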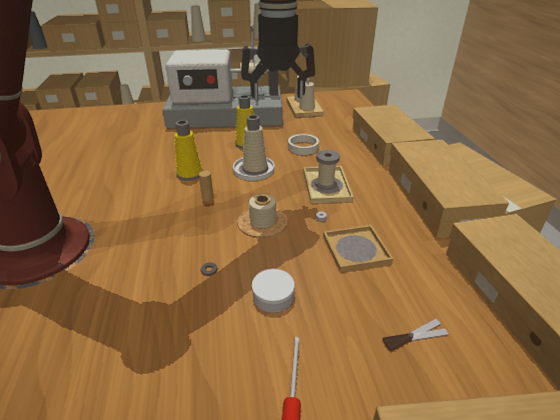

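The cheese stands upright on the mat (263,212 side). The disc in the empty square tray is visible at side (356,248) and top crop (636,125), so I can measure its middle directly.

```bash
python3 - <<'E'
from h import *
def disc(n,k,box,z=.004):
    x0,y0,x1,y1=box;h=cv2.cvtColor(cv2.imread(f"pics/{n}{k}.png")[y0:y1,x0:x1],cv2.COLOR_BGR2HSV);m=cv2.inRange(h,np.array((0,0,60)),np.array((179,60,200)))
    c=max(cv2.findContours(m,0,1)[0],key=cv2.contourArea)
    P=np.array([ray(n,u+x0,v+y0,z) for u,v in c[:,0]]).astype(np.float32);print(n,cv2.fitEllipse(P))
disc("top",2,(309,147,344,181)); disc("side",2,(330,232,385,262))
arm.line_to([.477,.239,.3],.3)
pick((.477,.239),.196,.27)
pics(3)
E
```

```text
top ((0.6396493315696716, -0.11136730760335922), (0.0758460983633995, 0.07736361026763916), 10.25296688079834)
side ((0.6397942304611206, -0.11169616132974625), (0.0755692720413208, 0.07686430215835571), 72.05030059814453)
grip 0.3572541783996207 tool [0.47692957 0.23921356 0.19654047]
held 0.356595333524982 [ 0.09320452  0.30968031 -2.25014693]
```

View pics/side3.png

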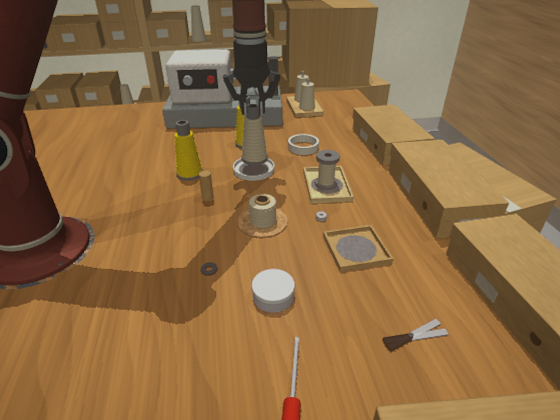

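Both views put the tray middle at (0.640, -0.1115). The cone hangs upright at (253,140).

```bash
python3 - <<'E'
from h import *
place((.6397,-.1115),.196,.32)
pics(4)
E
```

```text
before rel [-0.41038167 -0.4283886  -2.42189722] [ 0.63973971 -0.11152853  0.19753157]
t 17.5667
```

View pics/side4.png

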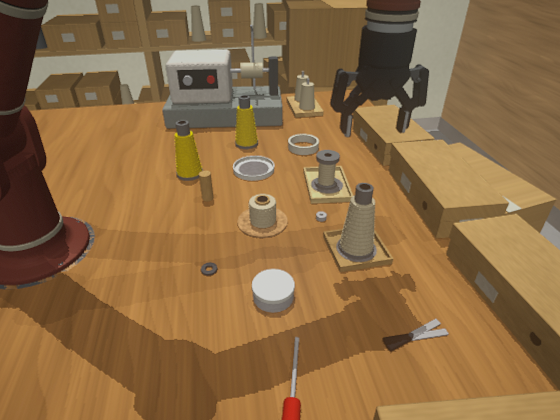

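View pics/top4.png

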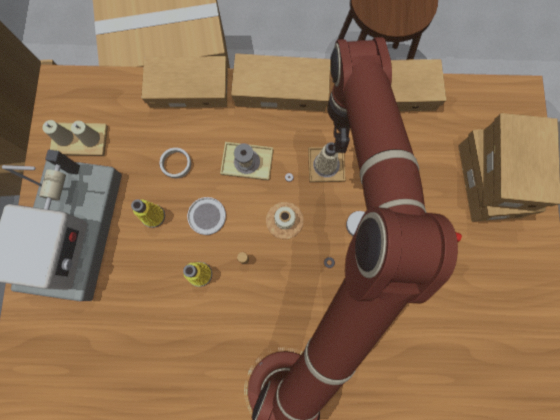

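The cone stands upright in the square tray (358,225 side). The round tray's disc shows at top (207,215) and side (254,168). I'll measure it, then take the spool.

```bash
cat >> h.py <<'E'
def disc(n,k,box,z=.004,lo=(0,0,60),hi=(179,60,200)):
    x0,y0,x1,y1=box;h=cv2.cvtColor(cv2.imread(f"pics/{n}{k}.png")[y0:y1,x0:x1],cv2.COLOR_BGR2HSV);m=cv2.inRange(h,np.array(lo),np.array(hi))
    c=max(cv2.findContours(m,0,1)[0],key=cv2.contourArea)
    P=np.array([ray(n,u+x0,v+y0,z) for u,v in c[:,0]]).astype(np.float32);print(n,cv2.fitEllipse(P))
E
python3 - <<'E'
from h import *
t=cv2.imread("pics/top4.png");print(cv2.cvtColor(t[215:216,186:229],cv2.COLOR_BGR2HSV)[0][:,1:].tolist())
disc("top",4,(185,194,230,237),.014,hi=(179,60,255))
disc("top",4,(189,199,225,232),.004,hi=(179,60,138))
arm.line_to([.641,.128,.3],.3)
pick((.641,.128),.129,.2)
pics(5)
E
```

```text
[[111, 170], [38, 174], [18, 138], [4, 145], [7, 180], [8, 189], [7, 186], [5, 152], [4, 131], [6, 126], [6, 125], [4, 124], [6, 127], [8, 128], [8, 128], [8, 129], [10, 125], [8, 123], [8, 126], [4, 127], [8, 127], [4, 124], [8, 127], [8, 126], [4, 127], [10, 129], [8, 128], [6, 126], [10, 126], [4, 122], [8, 123], [6, 120], [8, 122], [8, 128], [6, 166], [10, 186], [7, 188], [8, 188], [7, 183], [24, 137], [114, 125], [127, 155], [131, 161]]
top ((0.472133994102478, 0.23786266148090363), (0.10902492702007294, 0.11045189201831818), 133.61839294433594)
top ((0.4727357029914856, 0.23898740112781525), (0.07270409166812897, 0.07401328533887863), 179.1455078125)
grip 0.638617177547777 tool [0.64147777 0.12825703 0.13037677]
held 0.6365509639538217 [-0.61525462 -0.19659673 -2.48523872]
```

View pics/side5.png

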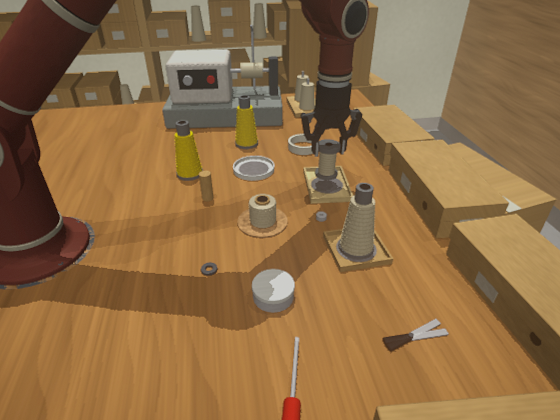

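The spool hangs upright (328,162) and the measured round tray middle is (0.4727, 0.2387). It goes there next, then I'll measure the oblong tray's disc.

```bash
python3 - <<'E'
from h import *
place((.473,.2385),.129,.2)
pics(6)
t=cv2.imread("pics/top6.png")
cv2.imwrite("pics/top6c.png",cv2.resize(t[130:290,150:360],None,fx=3.6,fy=3.6,interpolation=cv2.INTER_CUBIC))
disc("top",6,(224,143,271,179)); disc("side",6,(309,170,347,198))
# cheese core hole (dark)
E
```

```text
before rel [-1.46296115 -0.34417801  0.10148336] [0.47289466 0.2384722  0.1304624 ]
t 24.7333
top ((0.6407619118690491, 0.13078492879867554), (0.09582749009132385, 0.13793139159679413), 168.00965881347656)
side ((0.6448557376861572, 0.12923914194107056), (0.07431408762931824, 0.07689674198627472), 74.59972381591797)
```

View pics/top6c.png

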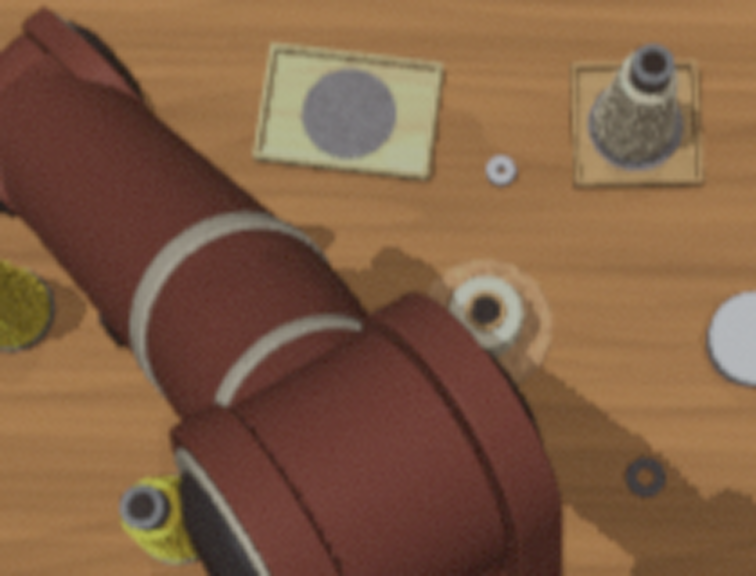

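View pics/side6.png

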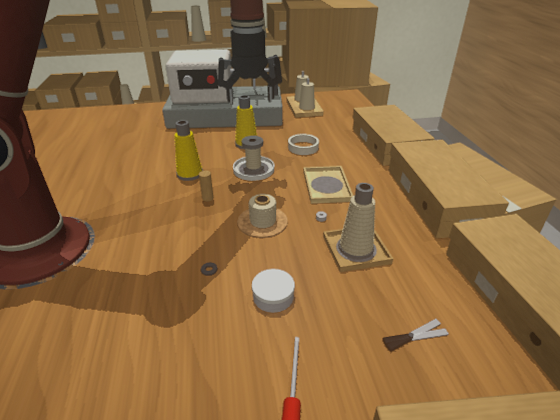

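The spool stands upright in the round tray (253,158 side). The top mask for the oblong tray also caught the plywood, so I'll tighten it. The cheese hole is at top crop (486,310).

```bash
python3 - <<'E'
from h import *
T=lambda x,y:((x+.5)/3.6-.5+150,(y+.5)/3.6-.5+130)
disc("top",6,(224,143,271,179),hi=(179,40,125)); print("disc click",ray("top",*T(350,113),.004)); print("cheese",ray("top",*T(486,310),.061),ray("side",262.5,201,.061))
arm.line_to([.466,.010,.25],.3)
pick((.466,.010),.094,.2)
E
```

```text
top ((0.6438345909118652, 0.1279483586549759), (0.07019814103841782, 0.07098083943128586), 14.932655334472656)
disc click [0.6440673  0.12739172]
cheese [0.46672488 0.00995549] [0.46746983 0.00188261]
grip 0.6676479694196339 tool [0.46634711 0.00995109 0.09486779]
held 0.6685999608807822 [ 0.40276325  0.14728324 -2.6118183 ]
```

```bash
python3 - <<'E'
from h import *
place((.644,.1278),.094,.22)
arm.line_to([.60,-.22,.33],.3)
arm.movep([.30,-.55,.33],O)
pics(7)
t=cv2.imread("pics/top7.png")
cv2.imwrite("pics/top7c.png",cv2.resize(t[130:290,150:360],None,fx=3.6,fy=3.6,interpolation=cv2.INTER_CUBIC))
print(arm.read_time())
E
```

```text
before rel [ 0.58009634 -0.33829256 -1.58675189] [0.64402558 0.12779493 0.09547474]
t 32.5417
35.6583
```

View pics/top7c.png

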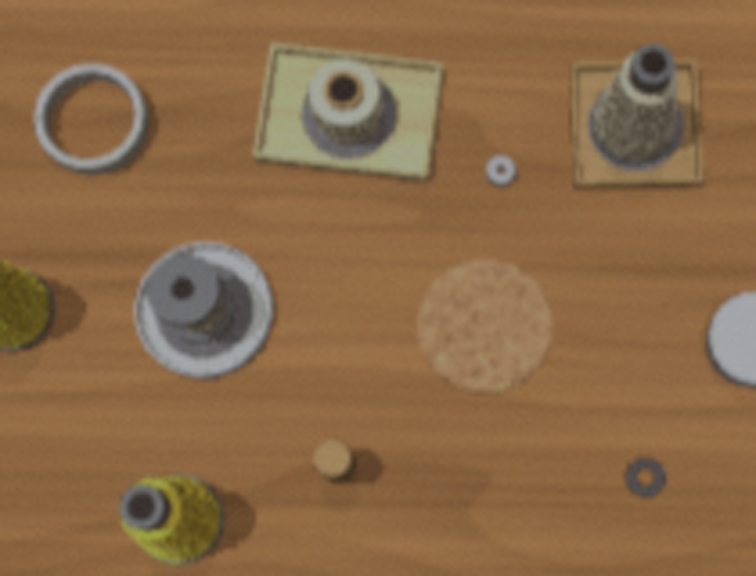

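View pics/side7.png

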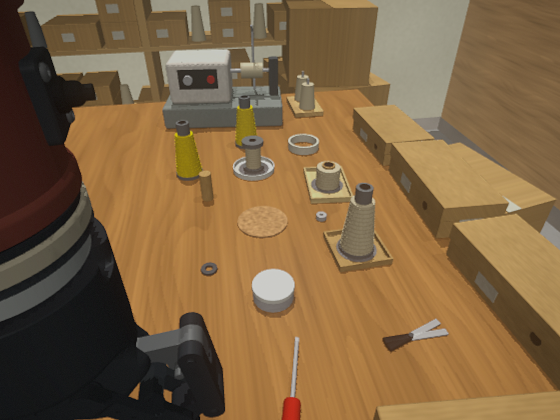

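All three stand upright in their trays: top-crop tops at cheese (343,88), spool (181,288) and cone (653,62). I'll check the numbers and then hand in.

```bash
python3 - <<'E'
from h import *
from station import ticket
T=lambda x,y:((x+.5)/3.6-.5+150,(y+.5)/3.6-.5+130)
for n,p,z,c in(("cheese",(343,88),.061,(.644,.1278)),("spool",(181,288),.086,(.4727,.2387)),("cone",(653,62),.149,(.6397,-.1115))):
    q=ray("top",*T(*p),z);print(n,q,"off mm",1e3*np.linalg.norm(q-c))
a=cv2.imread("pics/top0.png");b=cv2.imread("pics/top7.png");d=cv2.absdiff(a,b).max(2)
for n,(x0,y0,x1,y1) in {"tape":(155,145,195,180),"tube":(233,250,250,268),"snips":(385,138,408,178)}.items(): print(n,d[y0:y1,x0:x1].mean(),d[y0:y1,x0:x1].max())
print(arm.read_ft_force(),abs(np.array(arm.read_dq())).max())
ok=True
ticket.finish_job()
E
```

```text
cheese [0.64538618 0.12853721] off mm 1.5700231788811116
spool [0.47300644 0.24239221] off mm 3.704902660530854
cone [ 0.63961319 -0.10941605] off mm 2.0857595779330405
tape 2.067142857142857 9
tube 2.2222222222222223 8
snips 2.1717391304347826 10
[0.59128811 0.74538126 0.54810176] 0.0077992148016171915
the job is handed in; nothing more can be done
```

The three packages are in their own trays, and I handed the job in after about 36 s of the 93 s allowed. I parked the short package on the cork mat, moved the cone to the square tray and the spool to the round tray, then moved the short package to the oblong tray.

**Final checks:**
- **Packages:** all three look upright and let go in both views. Measured from the top camera, their axes are off the tray middles by about 2 mm (cone), 4 mm (spool) and 2 mm (short package). The limit is 15 mm.
- **Bystanders:** the tape, snips and tube look unchanged, with only noise-level differences between the first and last top pictures.
- **Arm:** it was parked well clear, with the wrist force under 1 N.

**Measurements that disagreed:**
- The side-view fit of the round tray was spoiled by the cone standing in it. I measured that tray again from the top once it was empty.
- The first top-view colour mask for the oblong tray also caught the plywood. A tighter mask agreed with the side view to about 2 mm.
- A side-view position for the short package on the mat was 8 mm off in y. It came from a pixel I had only guessed, so I used the top view and the known drop point instead.
- The spool was already touching the tray floor before I opened the gripper, so it had slipped about 1.5 mm in the grip. It did no harm.

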